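Load the balance tape rack evenly

TASK

Hang the four tape rolls on the four slanted hubs of the pivoting bar, one to a hub and slid back on it, working side and side about: after the first roll, the next goes on the other side, so that two never hang on one side while the other is empty. The bar must end level, which takes one wide and one narrow roll on each side, the wide ones equally far from the pivot; load it gently so that it never tips far, and leave everything else on the bench where it stands.

Things in the scene. Friction and masses are not known exactly. Their poses are not given: they have to be found in the camera images.
- bar (a joint): tilt of the pivoting bar, rad; 0 = level, positive = left (+y) end up. Bar 460 mm long, its pivot (along the rack's x) 240 mm above the bench, the bar itself 20 x 30 thick. It is sprung towards level, 3 N m per rad, well damped, stops at +-0.4. One wide roll on an outer hub tips it about 0.11, on an inner hub about 0.04; narrow rolls 0.4 times as much. The hubs are 70 (inner) and 190 mm (outer) to each side of the pivot
- rack: fixed stand of the bar; origin on the bench below the pivot, x away from the robot at yaw 0. Foot 150 x 220 x 14 high from its x = 0 to +150; post 30 x 45 centred at x = +50, 454 high. A lamp strip 35 (x) x 500 (y) x 22 runs above the bar, centred at x = +45, underside 439 above the bench
- left_outer (a point): seat of the left outer hub of the pivoting bar (left = +y, seen from the robot): centre of the round seat face, where the hub starts. Axes are the bar's: x away from the robot at rack yaw 0, y along the bar to the left, z up across the bar. The hub is a 30 mm dia peg, 62 mm long, its last 8 mm tapering to 16 mm dia; it points from here along (-0.616, 0, 0.788) of this frame: up and towards the robot, 38 degrees from vertical
- left_outer_mid (a point): point on the axis of the left outer hub, 20 mm out from its seat; axes as for the seat
- left_inner (a point): seat of the left inner hub of the pivoting bar (left = +y, seen from the robot): centre of the round seat face, where the hub starts. Axes are the bar's: x away from the robot at rack yaw 0, y along the bar to the left, z up across the bar. The hub is a 30 mm dia peg, 62 mm long, its last 8 mm tapering to 16 mm dia; it points from here along (-0.616, 0, 0.788) of this frame: up and towards the robot, 38 degrees from vertical
- left_inner_mid (a point): point on the axis of the left inner hub, 20 mm out from its seat; axes as for the seat
- right_inner (a point): seat of the right inner hub of the pivoting bar (left = +y, seen from the robot): centre of the round seat face, where the hub starts. Axes are the bar's: x away from the robot at rack yaw 0, y along the bar to the left, z up across the bar. The hub is a 30 mm dia peg, 62 mm long, its last 8 mm tapering to 16 mm dia; it points from here along (-0.616, 0, 0.788) of this frame: up and towards the robot, 38 degrees from vertical
- right_inner_mid (a point): point on the axis of the right inner hub, 20 mm out from its seat; axes as for the seat
- right_outer (a point): seat of the right outer hub of the pivoting bar (left = +y, seen from the robot): centre of the round seat face, where the hub starts. Axes are the bar's: x away from the robot at rack yaw 0, y along the bar to the left, z up across the bar. The hub is a 30 mm dia peg, 62 mm long, its last 8 mm tapering to 16 mm dia; it points from here along (-0.616, 0, 0.788) of this frame: up and towards the robot, 38 degrees from vertical
- right_outer_mid (a point): point on the axis of the right outer hub, 20 mm out from its seat; axes as for the seat
- wide1: wide brown tape roll lying flat on the bench: outer dia 100, hole dia 76 right through (12 mm wall that can be pinched, one finger in the hole), 60 mm wide, about 180 g; origin at the middle of the hole at half width, z along the roll's axis. Both of a kind weigh nearly the same. Centred on a hub it has 23 mm play all round, so may be held some 10 degrees off the hub's axis
- wide2: wide brown tape roll lying flat on the bench: outer dia 100, hole dia 76 right through (12 mm wall that can be pinched, one finger in the hole), 60 mm wide, about 180 g; origin at the middle of the hole at half width, z along the roll's axis. Both of a kind weigh nearly the same. Centred on a hub it has 23 mm play all round, so may be held some 10 degrees off the hub's axis
- narrow1: narrow blue tape roll lying flat on the bench: outer dia 100, hole dia 76 right through (12 mm wall that can be pinched, one finger in the hole), 24 mm wide, about 70 g; origin at the middle of the hole at half width, z along the roll's axis. Both of a kind weigh nearly the same. Centred on a hub it has 23 mm play all round, so may be held some 10 degrees off the hub's axis
- narrow2: narrow blue tape roll lying flat on the bench: outer dia 100, hole dia 76 right through (12 mm wall that can be pinched, one finger in the hole), 24 mm wide, about 70 g; origin at the middle of the hole at half width, z along the roll's axis. Both of a kind weigh nearly the same. Centred on a hub it has 23 mm play all round, so may be held some 10 degrees off the hub's axis
- bottle: bystander, leave it alone: small glue bottle, 34 dia x 100 high, red cap (mm); origin at the centre of its underside
- castor: bystander, leave it alone: castor standing on its round flange, wheel up, 48 dia x 74 high (mm); origin at the centre of its underside
- cutter: bystander, leave it alone: yellow safety cutter lying flat, 158 (its x, from -70 to +88) x 22 x 14 (mm); origin at the centre of its underside, x axis along its length
- carton: bystander, leave it alone: small cardboard box 60 x 60 x 40 high (mm); origin at the centre of its underside
- mug: bystander, leave it alone: white mug, 76 dia x 90 high, handle at its +y reaching about 35 further (mm); origin at the centre of its underside
- labels: bystander, leave it alone: stack of labels 100 (its x) x 70 x 18 high (mm); origin at the centre of its underside, x axis along its length
- dispenser: bystander, leave it alone: red hand tape dispenser 114 (its x) x 50 x 75 high (mm); origin at the centre of its underside, x axis along its length

How it is judged (in metres and radians):
On the way, in this order (a step that is already met when the one before it is completed fails the run):
1. a first roll hangs on a hub ((distance between any of wide1, wide2, narrow1, narrow2 and left_outer_mid below 0.036 m or distance between any of wide1, wide2, narrow1, narrow2 and left_inner_mid below 0.036 m or distance between any of wide1, wide2, narrow1, narrow2 and right_inner_mid below 0.036 m or distance between any of wide1, wide2, narrow1, narrow2 and right_outer_mid below 0.036 m)), for 0.2 s.
2. a roll hangs on each side of the pivot ((distance between any of wide1, wide2, narrow1, narrow2 and left_outer_mid below 0.036 m or distance between any of wide1, wide2, narrow1, narrow2 and left_inner_mid below 0.036 m) and (distance between any of wide1, wide2, narrow1, narrow2 and right_inner_mid below 0.036 m or distance between any of wide1, wide2, narrow1, narrow2 and right_outer_mid below 0.036 m)), for 0.2 s.
At the end, for the whole second after the job is handed in: each of the four hubs carries a roll, its centre within 36 mm of the point on the hub's axis 20 mm from the seat; the bar is level within 0.03 rad; bar and rolls at rest (distance between any of wide1, wide2, narrow1, narrow2 and left_outer_mid below 0.036 m and distance between any of wide1, wide2, narrow1, narrow2 and left_inner_mid below 0.036 m and distance between any of wide1, wide2, narrow1, narrow2 and right_inner_mid below 0.036 m and distance between any of wide1, wide2, narrow1, narrow2 and right_outer_mid below 0.036 m and value of joint bar between -0.03 and 0.03 rad and velocity of joint bar between -0.05 and 0.05 rad/s and linear speed of each of wide1, wide2, narrow1, narrow2 below 0.03 m/s); the robot touches nothing.
It fails at once if two rolls on one side of the bar while the other side is empty ((distance between any of wide1, wide2, narrow1, narrow2 and left_outer_mid below 0.036 m and distance between any of wide1, wide2, narrow1, narrow2 and left_inner_mid below 0.036 m and not (distance between any of wide1, wide2, narrow1, narrow2 and right_inner_mid below 0.036 m or distance between any of wide1, wide2, narrow1, narrow2 and right_outer_mid below 0.036 m)) or (distance between any of wide1, wide2, narrow1, narrow2 and right_inner_mid below 0.036 m and distance between any of wide1, wide2, narrow1, narrow2 and right_outer_mid below 0.036 m and not (distance between any of wide1, wide2, narrow1, narrow2 and left_outer_mid below 0.036 m or distance between any of wide1, wide2, narrow1, narrow2 and left_inner_mid below 0.036 m))).
It fails at once if the bar tips more than 0.28 rad (16 degrees) (value of joint bar above 0.28 rad or value of joint bar below -0.28 rad).
It fails at once if a bystander is pushed more than 30 mm or tipped over (distance of any of bottle, castor, cutter, carton, mug, labels, dispenser from where it was at the start of the episode above 0.03 m or angle between any of bottle, castor, cutter, carton, mug, labels, dispenser's own z axis and vertical above 0.5 rad).
It also fails if it takes over 72 s, if anything falls off the work surface, if the arm or the gripper's body presses on something with over 40 N, if the wrist force passes 120 N, or if a joint passes its speed limit or range.

ROBOT

A 6-joint arm with a two-finger parallel gripper is mounted at the origin on the work surface. World frame = base frame: x ahead of the robot, y to its left, z up, the work surface at z = 0. Lengths are in mm, angles in rad, forces in N, time in s.
With the tool pointing down it reaches from about 350 to 800 mm from the base axis. Payload 7.3 kg.
Tool frame: the origin (TCP) lies midway between the tips of the shut fingers; the grasp point (between the pads) lies behind it (r.tcp_to_grasp is the z of the grasp point in the tool frame, in mm); z points along the fingers, y is the direction in which the jaws open and shut (so a half turn about z gives the same grasp; the last joint's range is limited). The gripper opens to 85 mm and grips with 20 to 120 N. Pads are 22 mm wide; open, the fingers measure 114 mm over their backs; the gripper's body (76 mm by 85 mm) begins 54 mm behind the grasp point. The pads swing forward as they close: fully open they stand 13 mm farther back than shut.
Start: joints at [1.165, 0.342, 1.524, -0, 1.275, -0.146], TCP at [134.85, 507.405, 231.322] pointing down, gripper open.
Joint ranges: [-2.53, 2.53], [-0.77, 2.02], [0.04, 2.7], [-1, 4.14], [0.28, 2.66], [-3.11, 3.11]. Speed limits (rad/s): [2.57, 2.57, 3.14, 3.14, 3.14, 3.14].

INTERFACE

Orientations are given as a rotation vector (axis times angle).
In Python, from cell import r gives the robot as it stands.
- The arm moves only by the tool jog_arm, never from a script. Its argument "deltas" is a list of rows, each a list of 7 numbers: the shift along the world's x, y, z scaled (see below), then the turn, a rotation vector about the world's x, y, z scaled (see below), then the opening, from 0 (shut) to 1 (fully open). In form: [[dx, dy, dz, wx, wy, wz, gripper], ...]. A call has 1 to 12 rows; each row shifts and turns the commanded pose from where the row before left it; what a row does not reach is not made up. The controller multiplies each number of a shift by 40 mm and each number of a turn by 5 degrees. A row lasts 1/12 s, in which the tool goes at most 41.7 mm and 7.16 degrees, less where a joint would pass 70% of its speed; a pose out of reach is approached as far as the arm can. A call with a number of a shift or a turn outside -1 to 1 is refused whole. A call with a gripper value outside its range is refused whole. The fingers move at their own pace and stop on an object; "newtons" is the grip in N (left out, the last holds). Time passes only in rows, so rows that do not move let the fingers close. It gives the time, the measured TCP pose, the force and the opening at its end, in the units of the state.
- r.get_state(): the state, without advancing time (a new reading comes with each control period).
- r.snapshot(name): name is "scene" or "top" or "wrist"; returns (picture, depth): 420x560x3 uint8, red, green, blue; 420x560 float32, mm along the optical axis (not along the pixel's ray), 0 where there is no reading.
- r.camera_params(name): a dict with "fovy" (degrees; the focal length in pixels is half the picture's height over the tangent of half this angle, whatever the lens; pixels are square), "cx", "cy" (the principal point, pixels), "T" (4x4, takes a point from camera to world coordinates); the wrist camera has in their place "mount" (4x4, takes a point from camera to tool coordinates, whose origin is the TCP and whose axes are the flange's). Camera axes: x right, y up, looking along -z (the intrinsics and any distortion apply to the point x, -y, -z); pixel columns grow to the right and rows downward; lengths in mm; the calibration is good to about 2 mm. A picture is of the moment at which its call begins: read the wrist's pose just before it. camera_params takes no time and is no camera call.
- r.sign_off(): hands the job in, once; it reports no verdict.
Trained networks look in the newest picture that a camera, given by its name, has taken for a name from the list of things; names that differ only in an ending like _2 or _b are one class to them, and where a whole thing is asked for, a point or a joint stands for the part that bears it (a point fixed in the world has none). Each returns a list of dicts, best first, with "conf" (0 to 1); they miss things now and then, are a little off and sometimes report something else, mostly with a low value. They report only what shows in the picture. A call takes as long as a camera call.
- r.find_in(camera, name): "box" ([left, top, right, bottom] in pixels, round what is visible of it).
- r.outline_of(camera, name): "region" (420x560 bool, what is visible of it) and "box" ([left, top, right, bottom] in pixels, round what is visible of it).
The state is a dict: "t": time; "joint_positions": joint angles; "joint_vel": joint speeds; "effort": joint torques, N m; "tcp_pos": TCP position; "tcp_rot": TCP orientation; "ft_force": force on the tool from outside, world axes, zero at the start; "torque": the same for the moment, N m; "opening": opening from 0.0 (shut) to 1.0 (fully open).
Only numpy, scipy, OpenCV 4.12 (cv2) and the standard library are available. Lean on these libraries where they do the work, as an engineer would, in place of code of your own. Each camera call takes 0.05 s, during which the arm holds its last target.

## Working session

There is one attempt and no reset: what is moved stays moved. The work goes in short steps, Python scripts to look and compute and a tool call to move; the robot and the scene stay as the last step left them, time stands still between calls to the robot, and variables do not carry over. Pictures are saved under pics/ and viewed, and the job is handed in when it is done.

Besides the shell and the picture viewer there is one more tool, called after "Emit:" as name(argument=value, ...) on one line, values as JSON. jog_arm: Moves the arm, as the interface text tells. Shifts and turns lie within -1 to 1; 1 stands for 40 mm of shift or 5 degrees of turn. Its arguments: {"type":"object","properties":{"deltas":{"type":"array"},"newtons":{"type":"number"}},"required":["deltas"]}

```bash
mkdir -p pics; ls
cat > h.py <<'E'
from cell import r
import numpy as np, cv2
from scipy.spatial.transform import Rotation as R
def snap(n,fn=None):
    s=r.get_state(); p,d=r.snapshot(n)
    if fn: cv2.imwrite('pics/'+fn,p[:,:,::-1])
    return p,d,s
def Tcam(n,s=None):
    c=r.camera_params(n)
    if 'T' in c: return np.array(c['T']),c
    s=s or r.get_state()
    T=np.eye(4);T[:3,:3]=R.from_rotvec(s['tcp_rot']).as_matrix();T[:3,3]=s['tcp_pos']
    return T@np.array(c['mount']),c
def cloud(n,d,s=None):
    T,c=Tcam(n,s); f=210/np.tan(np.radians(c['fovy'])/2)
    v,u=np.mgrid[0:420,0:560]
    X=np.stack([(u-c['cx'])/f*d,-(v-c['cy'])/f*d,-d,np.ones_like(d)],-1)
    W=(X@T.T)[...,:3]; W[d<=0]=np.nan
    return W
def pix(n,P,s=None):
    T,c=Tcam(n,s); f=210/np.tan(np.radians(c['fovy'])/2)
    P=np.atleast_2d(P); Q=(np.c_[P,np.ones(len(P))]@np.linalg.inv(T).T)
    return np.c_[c['cx']+f*Q[:,0]/-Q[:,2], c['cy']+f*Q[:,1]/Q[:,2]]
E
python3 - <<'E'
from h import *
for n in ['scene','top','wrist']:
    p,d,s=snap(n,n+'0.png'); np.save(n+'0.npy',d)
    c=r.camera_params(n); print(n,{k:(np.round(v,3).tolist()) for k,v in c.items()})
print(s, r.tcp_to_grasp)
E
```

```text
pics
scene {'fovy': 50.02, 'cx': 275.877, 'cy': 215.844, 'T': [[0.772, -0.597, 0.219, 754.834], [0.636, 0.724, -0.267, -359.31], [0.001, 0.345, 0.938, 1250.286], [0.0, 0.0, 0.0, 1.0]]}
top {'fovy': 45.798, 'cx': 279.612, 'cy': 209.86, 'T': [[-0.027, 0.984, -0.177, 297.344], [-1.0, -0.029, -0.006, -65.162], [-0.011, 0.176, 0.984, 1379.617], [0.0, 0.0, 0.0, 1.0]]}
wrist {'fovy': 69.602, 'cx': 276.595, 'cy': 211.446, 'mount': [[-0.001, 0.955, 0.296, 76.397], [1.0, 0.001, 0.0, 0.594], [-0.0, 0.296, -0.955, -142.482], [0.0, 0.0, 0.0, 1.0]]}
{'t': 0.1, 'joint_positions': array([ 1.16501358e+00,  3.42619648e-01,  1.52491962e+00,  4.98191434e-06,
        1.27539265e+00, -1.45997990e-01]), 'joint_vel': array([ 0.00064348,  0.00055946, -0.00140406,  0.00165108, -0.00102057,
        0.00222519]), 'effort': array([ 3.05426445e-03, -4.34452128e+01, -2.46490037e+01, -1.69968342e-05,
        4.80614704e-03,  1.80763863e-05]), 'tcp_pos': array([134.69282071, 507.06132885, 230.71344311]), 'tcp_rot': array([-4.06876755e-01, -3.11476014e+00,  2.02187100e-03]), 'ft_force': array([ 0.32586261, -0.08925116, -0.53381122]), 'torque': array([-0.02332798, -0.05538375, -0.03753796]), 'opening': 0.9984307998774888} -18.700000000000003
```

View pics/scene0.png

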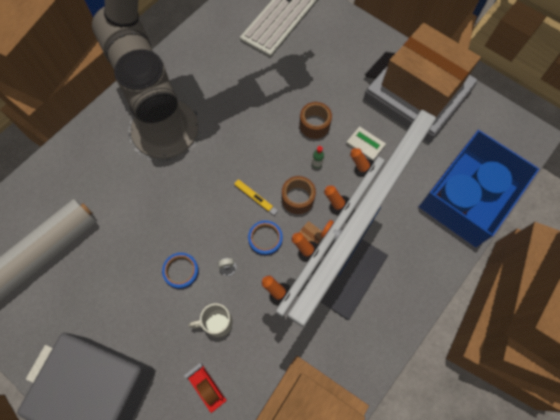

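View pics/top0.png

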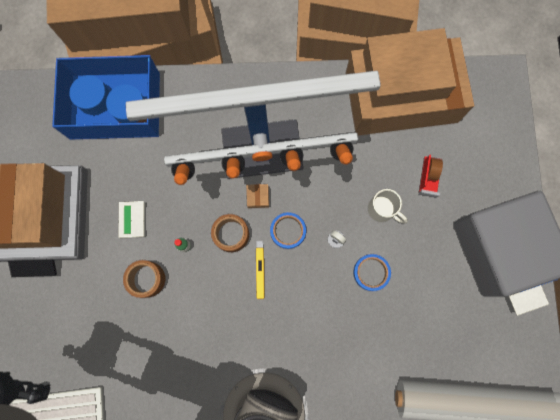

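View pics/wrist0.png

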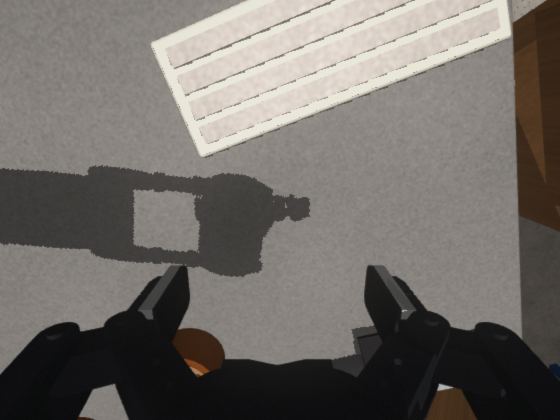

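Run:
```python
from h import *
print({k:v for k,v in r.camera_params('top').items() if k not in('T',)})
for n in ['top','scene']:
    p,d,s=snap(n); W=cloud(n,d); np.save(n+'W.npy',W)
    hsv=cv2.cvtColor(p,cv2.COLOR_RGB2HSV)
    print(n,'bench z',[np.round(W[y,x],1).tolist() for y,x in ([(330,200),(300,420),(250,60)] if n=='top' else [(200,220),(330,160)])])
    boxes={'top':{'wide1':(205,208,255,258),'wide2':(117,255,170,303),'n1':(265,208,312,252),'n2':(348,250,396,295)},
     'scene':{'wide2':(295,97,337,141),'wide1':(277,172,320,213),'n1':(243,216,287,258),'n2':(157,248,204,292)}}[n]
    for k,(a,b,c,e) in boxes.items():
        w=W[b:e,a:c].reshape(-1,3); w=w[np.isfinite(w).all(1)]
        z=w[:,2]; h=60 if k[0]=='w' else 24
        m=abs(z-h)<6; q=w[m]
        A=np.c_[q[:,:2],np.ones(len(q))]; 
        ctr,rad=cv2.minEnclosingCircle(q[:,:2].astype(np.float32))
        # algebraic circle on ring (mean radius 44)
        from scipy.optimize import least_squares
        f=least_squares(lambda x:np.hypot(q[:,0]-x[0],q[:,1]-x[1])-44,q[:,:2].mean(0),loss='soft_l1',f_scale=3)
        rr=np.hypot(q[:,0]-f.x[0],q[:,1]-f.x[1])
        print(k,len(q),np.median(q[:,2]).round(1),np.round(ctr,1),round(rad,1),f.x.round(1),np.percentile(rr,[3,50,97]).round(1))
    for k in ['bottle','castor','cutter','carton','mug','labels','dispenser','rack','bar','left_outer']:
        o=r.outline_of(n,k)
        for q in o[:2]:
            w=W[q['region']]; w=w[np.isfinite(w).all(1)]
            if len(w): print(n,k,round(q['conf'],2),q['box'],np.median(w,0).round(0),'min',np.percentile(w,3,axis=0).round(0),'max',np.percentile(w,97,axis=0).round(0))
```

```text
{'fovy': 45.79764215010583, 'cx': 279.61196960764335, 'cy': 209.8595266578061}
top bench z [[220.7, 168.8, -3.5], [284.5, -430.4, 3.9], [442.2, 532.1, 61.5]]
wide1 485 60.1 [479.2  80.6] 49.7 [479.3  80.7] [36.9 43.6 49.4]
wide2 523 59.6 [362.4 313.4] 50.6 [362.  313.3] [36.8 43.7 49.7]
n1 458 23.9 [485.3 -77. ] 50.1 [485.1 -76.7] [37.1 43.5 49.4]
n2 488 23.8 [ 363.9 -302.1] 50.1 [ 363.4 -301.8] [37.  43.6 49.3]
top bottle 0.57 [172.7, 241.9, 190.5, 252.4] [447. 205.  65.] min [435. 194.  -0.] max [465. 223. 103.]
top castor 0.63 [330.8, 231.1, 346.6, 251.0] [ 452. -206.   56.] min [ 438. -225.    1.] max [ 471. -190.   75.]
top cutter 0.87 [255.0, 240.4, 260.9, 298.1] [378.   3.  13.] min [307.  -7.   7.] max [453.  13.  20.]
top cutter 0.51 [328.4, 228.0, 345.8, 249.9] [ 453. -207.   56.] min [ 438. -227.    1.] max [ 472. -190.   75.]
top carton 0.75 [245.8, 182.9, 269.7, 208.5] [579.   2.  40.] min [553. -24.  10.] max [609.  30.  45.]
top mug 0.74 [366.1, 189.2, 409.5, 222.0] [ 540. -350.   35.] min [ 501. -387.    1.] max [ 575. -303.   92.]
top mug 0.5 [164.7, 134.0, 359.7, 18
[... 1966 characters left out ...]
] min [479. 323.   0.] max [576. 393.  22.]
scene dispenser 0.86 [187.0, 363.3, 227.5, 413.9] [ 630. -480.   48.] min [ 574. -511.    8.] max [ 676. -454.   75.]
scene rack 0.94 [260.5, 109.0, 438.6, 324.3] [688. -32. 261.] min [ 593. -238.    2.] max [786. 204. 467.]
scene bar 0.68 [236.9, 178.9, 274.0, 216.2] [376.   1.  13.] min [304.  -8.   4.] max [450.  12.  19.]
scene bar 0.64 [264.0, 150.7, 385.8, 317.5] [634. -54. 254.] min [ 580. -229.  231.] max [672. 183. 291.]
scene left_outer 0.81 [262.0, 150.1, 383.4, 315.2] [634. -40. 254.] min [ 580. -229.  231.] max [671. 185. 291.]
scene left_outer 0.55 [281.6, 177.6, 319.9, 213.0] [479.  78.  54.] min [435.  31.   3.] max [525. 123.  63.]
```

Run:
```python
from h import *
for n in ['top','scene']:
    p,d,s=snap(n,n+'1.png'); W=cloud(n,d)
    hsv=cv2.cvtColor(p,cv2.COLOR_RGB2HSV)
    org=(hsv[...,1]>150)&(hsv[...,0]<14)&(hsv[...,2]>80)
    lamp=W[(W[...,2]>445)&(W[...,2]<475)&(W[...,0]>550)&(W[...,0]<900)]
    if len(lamp):
        c,(a,b),ang=cv2.minAreaRect(lamp[:,:2].astype(np.float32)); print('lamp',c,a,b,ang,np.median(lamp[:,2]))
    m=(W[...,2]>246)&(W[...,2]<262)&~org&(W[...,0]>560)&(W[...,0]<720)&(hsv[...,1]<80)
    q=W[m]; c,sz,ang=cv2.minAreaRect(q[:,:2].astype(np.float32)); print('bar',len(q),c,sz,ang)
    l=cv2.fitLine(q[:,:2].astype(np.float32),cv2.DIST_HUBER,0,.01,.01).ravel(); print(l, np.polyfit(q[:,1],q[:,2],1))
    pe=org&(W[...,2]>215)&(W[...,2]<310)&(W[...,0]>540)&(W[...,0]<700)
    nc,lab,st,ce=cv2.connectedComponentsWithStats(pe.astype(np.uint8))
    for i in range(1,nc):
        if st[i,4]>40:
            w=W[lab==i]; print(st[i],w.mean(0).round(1),w.min(0).round(1),w.max(0).round(1), 'top:',w[w[:,2]>np.percentile(w[:,2],85)].mean(0).round(1))
    np.savez(n+'peg.npz',W=W,lab=lab)
```

```text
lamp (693.6275634765625, -12.607345581054688) 37.1219367980957 500.45184326171875 5.697836875915527 465.43707734356235
bar 2001 (657.1337280273438, -16.438201904296875) (59.97480773925781, 458.95166015625) 5.591953754425049
[ 9.8330565e-02 -9.9515378e-01  6.4786938e+02 -1.7147568e+01] [-2.36010143e-04  2.53810966e+02]
[336 144  16  20 238] [ 622.2 -208.3  277.8] [ 598.9 -227.1  229.5] [ 653.2 -194.4  296.6] top: [ 613.4 -212.1  292.8]
[286 150  15  21 228] [610.1 -90.6 278.6] [ 587.4 -109.7  229.4] [642.7 -76.1 297.7] top: [601.4 -91.4 293.1]
[252 152  20   9 140] [630.2 -19.5 250.3] [625.  -41.1 221.7] [638.    3.7 267.8] top: [631.8 -18.2 263.6]
[226 158  14  20 229] [596.9  47.  278.6] [573.3  32.2 230.3] [628.5  67.4 296.3] top: [588.7  47.4 292.8]
[175 164  14  20 227] [585.9 164.2 277.9] [561.5 152.3 224.9] [616.4 180.7 296.5] top: [576.4 166.2 293.2]
lamp (693.9411010742188, -13.14715576171875) 37.55279541015625 500.5225830078125 5.649678707122803 464.76234655771884
bar 1762 (657.1067504882812, -16.317825317382812) (109.59722137451172, 455.98699951171875) 12.848015785217285
[ 9.8224506e-02 -9.9516428e-01  6.4909351e+02 -3.2971180e+01] [2.86241340e-04 2.53303968e+02]
[351 149  19  22 240] [591.9 162.4 271.4] [564.2 151.1 240.1] [616.5 189.1 295.8] top: [575.5 163.4 290.9]
[325 186  20  23 258] [603.2  43.9 272.2] [576.4  32.4 239. ] [627.9  69.  294.6] top: [586.9  45.6 291.2]
[320 221  13  16  73] [633.3 -25.4 257.8] [627.5 -42.8 238.1] [638.2  -2.8 264.6] top: [633.6 -22.2 264. ]
[293 232  21  24 285] [616.9 -93.5 272.6] [ 589.3 -106.9  234. ] [642.2 -71.1 296.3] top: [601.7 -94.2 291.6]
[262 276  24  23 301] [ 628.8 -212.1  272.9] [ 601.3 -225.2  237.2] [ 654.4 -192.2  295.5] top: [ 613.  -212.1  292. ]
```

Run:
```python
import cv2
a=cv2.imread('pics/top1.png')[120:260,100:400]; cv2.imwrite('pics/crop1.png',cv2.resize(a,(780,364),interpolation=cv2.INTER_CUBIC))
```

```text
(no output)
```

View pics/crop1.png

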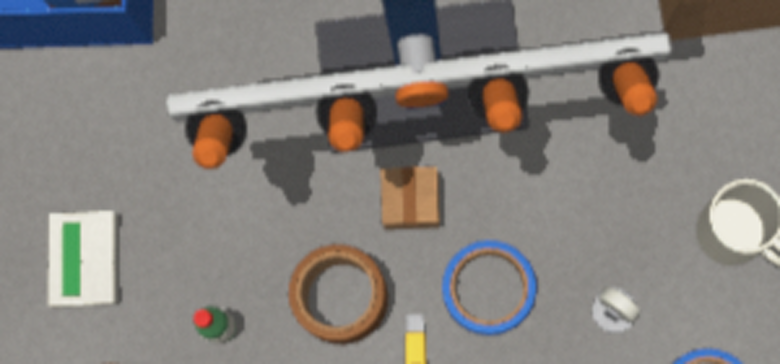

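Run:
```python
from h import *
from scipy.optimize import least_squares
psi=np.arctan2(.0983,.995); Rb=R.from_euler('z',psi).as_matrix(); O=np.array([649,-17.3,240.])
a=np.array([-.616,0,.788])
for n in ['top','scene']:
    z=np.load(n+'peg.npz'); W=z['W'];lab=z['lab']; 
    Q=[]
    for i in range(1,lab.max()+1):
        w=W[lab==i]
        if len(w)<180: continue
        q=(w-O)@Rb; q=q[np.abs(q[:,1]-np.median(q[:,1]))<25]
        yc=min([190,70,-70,-190],key=lambda y:abs(y-np.median(q[:,1])))
        q[:,1]-=yc; Q.append(q)
    def res(x,q):
        v=q-np.array([x[0],x[1],x[2]]); s=v@a; rad=np.linalg.norm(v-np.outer(s,a),axis=1)
        # side surface / end
        rr=np.where(s>54,15-7*(s-54)/8,15); side=rad-rr; end=s-62
        return np.where((s>58)&(rad<8),end,np.where(s>62,np.hypot(end,np.maximum(side,0)),side))
    for q in Q+[np.concatenate(Q)]:
        f=least_squares(res,[-35,0,0],args=(q,),loss='soft_l1',f_scale=2)
        print(n,f.x.round(1),np.median(abs(f.fun)).round(2), 'world tip y-ish')
```

```text
top [-24.2  -0.1   0. ] 0.69 world tip y-ish
top [-24.4   0.1   0.1] 0.77 world tip y-ish
top [-24.   -0.   -0.2] 0.75 world tip y-ish
top [-24.1   0.4  -0. ] 0.68 world tip y-ish
top [-24.3   0.1   0. ] 0.72 world tip y-ish
scene [-26.8  -0.   -0.8] 1.09 world tip y-ish
scene [-26.6   0.3  -0.9] 0.92 world tip y-ish
scene [-26.9  -0.1  -0.8] 0.79 world tip y-ish
scene [-26.9  -0.1  -0.5] 0.79 world tip y-ish
scene [-26.8   0.   -0.7] 0.84 world tip y-ish
```

```bash
cat >> h.py <<'E'
psi=np.arctan2(.0983,.995); Rb=R.from_euler('z',psi).as_matrix(); O=np.array([649,-17.3,240.])
ROLL={'w1':(478.4,80.2,30.),'w2':(361.,312.8,30.),'n1':(484.2,-77.3,12.),'n2':(362.5,-302.2,12.)}
def pickpose(k,z):
    c=np.array(ROLL[k]); rho=np.r_[c[:2]/np.hypot(*c[:2]),0]
    M=np.c_[np.cross(rho,[0,0,-1.]),rho,[0,0,-1.]]
    p=c-44*rho; p[2]=z
    return p,M
a_=np.array([-.616,0,.788])
def placepose(y,tilt,s,off,zt,rg=44.,dy=0):
    """s: roll centre distance from seat on the axis; off: downhill offset; zt: tcp ahead of roll centre"""
    Bt=Rb@R.from_euler('x',tilt).as_matrix()
    z=-a_; x=np.array([0,1.,0]); M=Bt@np.c_[x,np.cross(z,x),z]
    seat=O+Bt@np.array([-25.,y,-.3])
    C=seat+Bt@a_*s
    return C+M@np.array([dy,-rg-off,zt]),M
def plan(p,M,n=None,lab=''):
    s=r.get_state(); dp=(p-s['tcp_pos'])/40; dr=np.degrees((R.from_matrix(M)*R.from_rotvec(s['tcp_rot']).inv()).as_rotvec())/5
    need=max(np.linalg.norm(dp)/1.0,np.linalg.norm(dr)/1.4,abs(dp).max(),abs(dr).max())
    n=n or int(np.ceil(need))or 1
    print(lab,'t',round(s['t'],2),'rows',n,'need',round(need,2),'each',np.round(np.r_[dp,dr]/n,3).tolist(),'op',round(s['opening'],3),'F',np.round(s['ft_force'],1))
E
python3 - <<'E'
from h import *
p,M=pickpose('w2',110); plan(p,M); print(p,M.round(2))
for y in (70,-70,190,-190):
    q,_=placepose(y,0,32,16,15); print(y,q.round(0),np.hypot(*q[:2]))
E
```

```text
t 1.35 rows 8 need 7.98 each [0.603, -0.698, -0.379, -0.0, 0.0, -0.855] op 1.0 F [-0.7 -0.8 -0.2]
[327.74664123 283.98656337 110.        ] [[-0.65  0.76  0.  ]
 [ 0.76  0.65  0.  ]
 [ 0.    0.   -1.  ]]
70 [560.  44. 216.] 561.5111448353119
-70 [574. -95. 216.] 581.3614730752032
190 [548. 164. 216.] 571.8822282363979
-190 [ 585. -215.  216.] 623.399266263448
```

Emit:
jog_arm(deltas=[[0.6, -0.7, -0.38, 0, 0, -0.855, 0.5], [0.6, -0.7, -0.38, 0, 0, -0.855, 0.5], [0.6, -0.7, -0.38, 0, 0, -0.855, 0.5], [0.6, -0.7, -0.38, 0, 0, -0.855, 0.5], [0.6, -0.7, -0.38, 0, 0, -0.855, 0.5], [0.6, -0.7, -0.38, 0, 0, -0.855, 0.5], [0.6, -0.7, -0.38, 0, 0, -0.855, 0.5], [0.6, -0.7, -0.38, 0, 0, -0.855, 0.5], [0, 0, 0, 0, 0, 0, 0.5], [0, 0, 0, 0, 0, 0, 0.5]])

```text
t: 2.18
tcp_pos: [327.7, 281.9, 109.1]
tcp_rot: [-1.311, -2.854, 0.002]
ft_force: [-0.6, -0.1, -0.8]
opening: 0.501
```

Run:
```python
from h import *
p,M=pickpose('w2',16); plan(p,M)
snap('wrist','w1.png')
```

```text
t 2.18 rows 3 need 2.33 each [0.0, 0.018, -0.776, 0.003, -0.005, 0.016] op 0.501 F [-0.6 -0.1 -0.8]
```

View pics/w1.png

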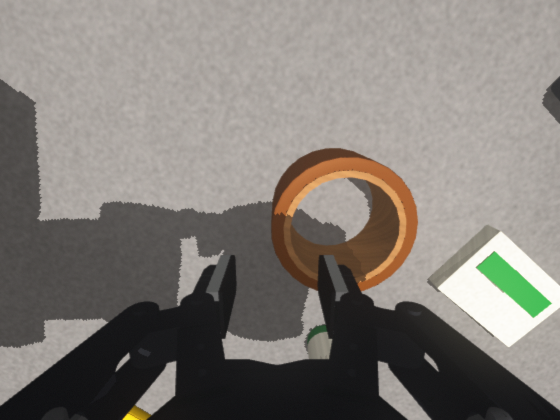

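Run:
```python
from h import *
p,d,s=snap('wrist'); W=cloud('wrist',d,s)
w=W[140:300,260:425].reshape(-1,3); q=w[abs(w[:,2]-60)<5]
from scipy.optimize import least_squares
f=least_squares(lambda x:np.hypot(q[:,0]-x[0],q[:,1]-x[1])-44,q[:,:2].mean(0),loss='soft_l1',f_scale=3); print(f.x,np.median(q[:,2]),len(q))
print(pix('wrist',[[361,312.8,60],[327.7,284,60]],s))
```

```text
[359.24648059 314.38674443] 59.91116306351525 6892
[[342.49015815 234.53662088]
 [277.9341726  234.60825724]]
```

Emit:
jog_arm(deltas=[[0, 0.02, -0.78, 0, 0, 0, 0.5], [0, 0.02, -0.78, 0, 0, 0, 0.5], [0, 0.02, -0.78, 0, 0, 0, 0.5], [0, 0, 0, 0, 0, 0, 0.5], [0, 0, 0, 0, 0, 0, 0], [0, 0, 0, 0, 0, 0, 0], [0, 0, 0, 0, 0, 0, 0], [0, 0, 0, 0, 0, 0, 0]], newtons=40)

```text
t: 2.95
tcp_pos: [327.7, 286.8, 17.9]
tcp_rot: [1.303, 2.856, 0.005]
ft_force: [-2.6, 1.4, 4.3]
opening: 0.149
```

Run:
```python
from h import *
s=r.get_state(); p=s['tcp_pos']+[0,0,300]; M=R.from_rotvec(s['tcp_rot']).as_matrix(); plan(p,M)
```

```text
t 2.95 rows 8 need 7.5 each [0.0, 0.0, 0.938, -0.0, -0.0, -0.0] op 0.149 F [-2.6  1.4  4.3]
```

Emit:
jog_arm(deltas=[[0, 0, 0.3, 0, 0, 0, 0], [0, 0, 0.7, 0, 0, 0, 0], [0, 0, 0.9, 0, 0, 0, 0], [0, 0, 0.9, 0, 0, 0, 0], [0, 0, 0.9, 0, 0, 0, 0], [0, 0, 0.9, 0, 0, 0, 0]])

```text
t: 3.45
tcp_pos: [326.4, 285.5, 203.1]
tcp_rot: [1.305, 2.857, 0.002]
ft_force: [1.2, 0.7, -1.8]
opening: 0.153
```

Run:
```python
from h import *
p,M=placepose(70,0,125,16,13); print(p); plan(p,M)
snap('wrist','w2.png')
```

```text
[501.53034483  38.47166653 290.996     ]
 t 3.45 rows 8 need 7.88 each [0.547, -0.772, 0.275, 0.381, -0.884, -0.849] op 0.153 F [ 1.2  0.7 -1.8]
```

View pics/w2.png

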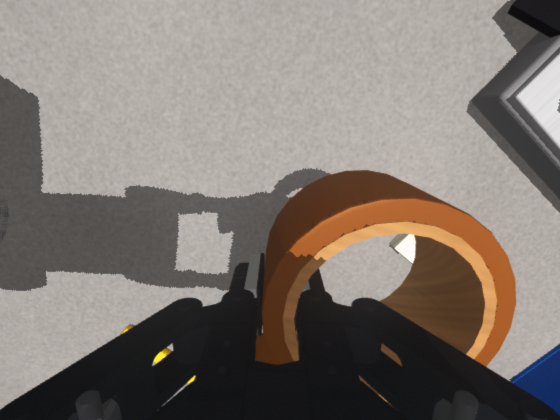

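Emit:
jog_arm(deltas=[[0.3, -0.4, 0.15, 0.2, -0.45, -0.43, 0], [0.55, -0.77, 0.27, 0.38, -0.88, -0.85, 0], [0.55, -0.77, 0.27, 0.38, -0.88, -0.85, 0], [0.55, -0.77, 0.27, 0.38, -0.88, -0.85, 0], [0.55, -0.77, 0.27, 0.38, -0.88, -0.85, 0], [0.55, -0.77, 0.27, 0.38, -0.88, -0.85, 0], [0.55, -0.77, 0.27, 0.38, -0.88, -0.85, 0], [0.55, -0.77, 0.27, 0.38, -0.88, -0.85, 0], [0.25, -0.37, 0.15, 0.18, -0.43, -0.42, 0], [0, 0, 0, 0, 0, 0, 0]])

```text
t: 4.33
tcp_pos: [503.4, 36.5, 289.1]
tcp_rot: [1.762, 1.933, 0.666]
ft_force: [0.1, 1.1, -1.2]
opening: 0.156
```

```bash
cat >> h.py <<'E'
def held(fn=None,half=30.):
    p,d,s=snap('wrist',fn); c=r.camera_params('wrist')
    f=210/np.tan(np.radians(c['fovy'])/2); v,u=np.mgrid[0:420,0:560]
    X=np.stack([(u-c['cx'])/f*d,-(v-c['cy'])/f*d,-d,np.ones_like(d)],-1)@np.array(c['mount']).T
    hsv=cv2.cvtColor(p,cv2.COLOR_RGB2HSV)
    m=(d>0)&(d<300)&(hsv[...,1]>90)
    q=X[m][:,:3]; q=q[(abs(q[:,2])<120)&(q[:,1]>-20)&(q[:,1]<120)&(abs(q[:,0])<70)]
    # top face: points nearest camera; fit plane by ransac-ish
    from scipy.optimize import least_squares
    def res(x):
        n=np.array([x[3],x[4],-1.]);n/=np.linalg.norm(n)  # outward toward camera
        w=q-x[:3]; sx=w@n; rad=np.linalg.norm(w-np.outer(sx,n),axis=1)
        return np.minimum.reduce([np.hypot(sx-half,np.maximum(np.abs(rad-44)-6,0)),np.hypot(rad-50,np.maximum(abs(sx)-half,0)),np.hypot(rad-38,np.maximum(abs(sx)-half,0))])
    best=None
    for z0 in (0,10,20):
        F=least_squares(res,[0,44,z0,0,0],loss='soft_l1',f_scale=1.5)
        if best is None or F.cost<best.cost: best=F
    print('held centre in tool',best.x[:3].round(1),'tilt deg',np.degrees(best.x[3:]).round(1),'med res',np.median(best.fun).round(2),len(q))
    return best.x
E
python3 - <<'E'
from h import *
x=held('w3.png')
p,M=placepose(70,0,125,16,13); plan(p,M)
E
```

```text
held centre in tool [  0.1  42.1 -11.6] tilt deg [-1.3  0.3] med res 0.49 28640
 t 4.38 rows 1 need 0.07 each [-0.022, 0.013, 0.068, -0.002, -0.041, 0.036] op 0.154 F [ 0.5  1.1 -1.7]
```

View pics/w3.png

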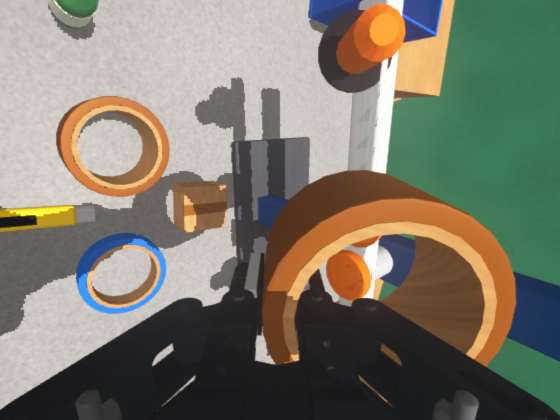

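Run:
```python
from h import *
p,M=placepose(70,0,65,16,12,42); plan(p,M,4)
p,d,s=snap('wrist'); 
Bt=Rb; 
seat=O+Bt@np.array([-25.,70,-.3]); print(pix('wrist',[seat+Bt@a_*62, seat+Bt@(a_*62)+[0,15,0]],s))
```

```text
t 4.38 rows 4 need 1.41 each [0.23, 0.027, -0.266, -0.0, -0.01, 0.009] op 0.154 F [ 0.5  1.1 -1.7]
[[368.04458523 235.05913693]
 [371.36924335 213.55713964]]
```

Run:
```python
from h import *
s=r.get_state()
for y in (190,70,-70):
    print(y,pix('wrist',[O+Rb@(np.array([-25.,y,-.3])+a_*62)],s))
print(pix('wrist',[[630,-19,255]],s))
```

```text
190 [[387.93125376  36.35057156]]
70 [[368.7709559  236.89246191]]
-70 [[353.46383195 397.1049802 ]]
[[360.6694919  285.83507773]]
```

Emit:
jog_arm(deltas=[[0.23, 0.03, -0.27, 0, -0.01, 0.01, 0], [0.23, 0.03, -0.27, 0, -0.01, 0.01, 0], [0.23, 0.03, -0.27, 0, -0.01, 0.01, 0], [0.23, 0.03, -0.27, 0, -0.01, 0.01, 0], [0, 0, 0, 0, 0, 0, 0]])

```text
t: 4.85
tcp_pos: [539.1, 45.8, 242.3]
tcp_rot: [1.755, 1.949, 0.667]
ft_force: [-0.6, 0.4, -2.5]
opening: 0.152
```

Run:
```python
from h import *
p,M=placepose(70,0,38,16,12,42); plan(p,M,3)
snap('wrist','w4.png'); snap('scene','s4.png'); snap('top','t4.png')
a=np.hstack([cv2.resize(cv2.imread('pics/s4.png')[120:320,220:420],(400,400)),cv2.resize(cv2.imread('pics/t4.png')[100:260,160:320],(400,400))]); cv2.imwrite('pics/c4.png',a)
```

```text
t 4.85 rows 3 need 0.61 each [0.14, -0.017, -0.148, -0.002, -0.02, -0.025] op 0.152 F [-0.6  0.4 -2.5]
```

View pics/c4.png

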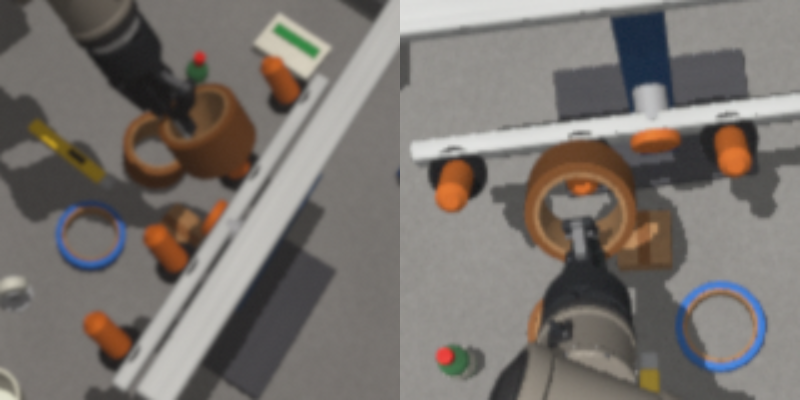

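View pics/w4.png

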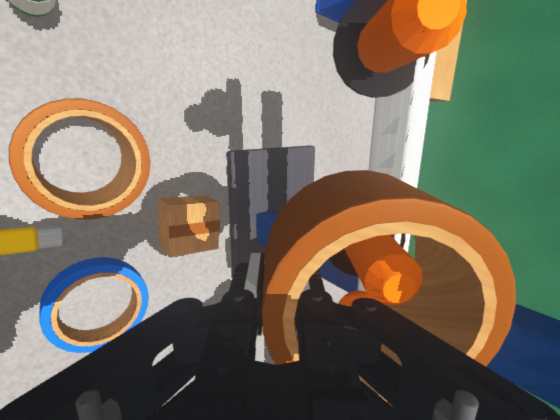

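Emit:
jog_arm(deltas=[[0.14, -0.02, -0.15, 0, -0.02, -0.02, 0], [0.14, -0.02, -0.15, 0, -0.02, -0.02, 0], [0.14, -0.02, -0.15, 0, -0.02, -0.02, 0], [0, 0, 0, 0, 0, 0, 0], [0, 0, 0, 0, 0, 0, 0]])

```text
t: 5.42
tcp_pos: [556.4, 41.7, 225.7]
tcp_rot: [1.757, 1.935, 0.67]
ft_force: [0.5, 0.8, -1.7]
opening: 0.151
```

Run:
```python
from h import *
p,M=placepose(70,0,32,18,12,42); plan(p,M,2)
```

```text
t 5.42 rows 2 need 0.19 each [0.019, 0.029, -0.09, -0.002, 0.017, 0.012] op 0.151 F [ 0.5  0.8 -1.7]
```

Emit:
jog_arm(deltas=[[0.02, 0.03, -0.09, 0, 0, 0, 0], [0.02, 0.03, -0.09, 0, 0, 0, 0], [0, 0, 0, 0, 0, 0, 0], [0, 0, 0, 0, 0, 0, 0.2], [0, 0, 0, 0, 0, 0, 0.25], [0, 0, 0, 0, 0, 0, 0.3], [0, 0, 0, 0, 0, 0, 0.36], [0, 0, 0, 0, 0, 0, 0.36], [0, 0, 0, 0, 0, 0, 0.36]])

```text
t: 6.17
tcp_pos: [558.1, 44.2, 219.5]
tcp_rot: [1.755, 1.934, 0.671]
ft_force: [-0.5, -0.5, -1.6]
opening: 0.364
```

Run:
```python
from h import *
s=r.get_state();M=R.from_rotvec(s['tcp_rot']).as_matrix(); plan(s['tcp_pos']+M@[0,0,-110],M,4)
snap('wrist','w5.png'); snap('scene','s5.png'); snap('top','t5.png')
a=np.hstack([cv2.resize(cv2.imread('pics/s5.png')[120:320,220:420],(400,400)),cv2.resize(cv2.imread('pics/t5.png')[100:260,160:320],(400,400))]); cv2.imwrite('pics/c5.png',a)
```

```text
t 6.17 rows 4 need 2.75 each [-0.424, -0.041, 0.54, 0.0, -0.0, -0.0] op 0.364 F [-0.5 -0.5 -1.6]
```

View pics/c5.png

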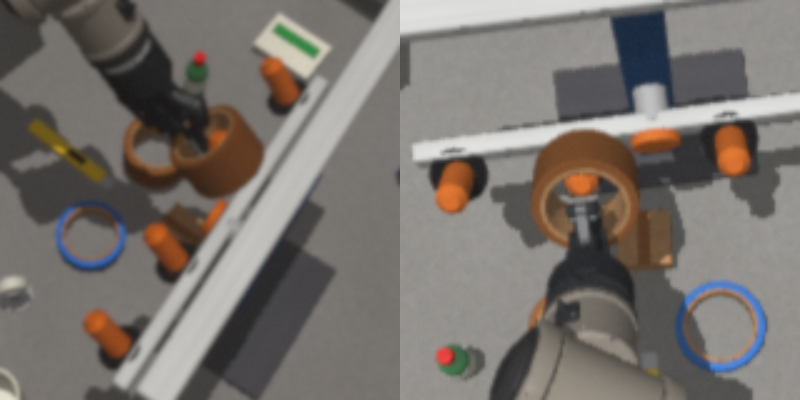

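View pics/w5.png

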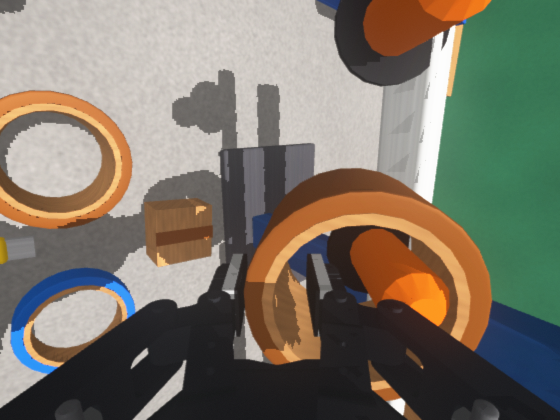

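Emit:
jog_arm(deltas=[[-0.21, -0.02, 0.27, 0, 0, 0, 0.36], [-0.42, -0.04, 0.54, 0, 0, 0, 0.36], [-0.42, -0.04, 0.54, 0, 0, 0, 0.36], [-0.42, -0.04, 0.54, 0, 0, 0, 0.36], [-0.42, -0.04, 0.54, 0, 0, 0, 0.5]])

```text
t: 6.73
tcp_pos: [481.6, 36.9, 317.6]
tcp_rot: [1.755, 1.934, 0.671]
ft_force: [1.1, -0.4, 0.4]
opening: 0.479
```

```bash
cat >> h.py <<'E'
def both(tag):
    p,d,s=snap('scene','s%s.png'%tag); q,e,s=snap('top','t%s.png'%tag)
    a=np.hstack([cv2.resize(p[120:320,220:420],(400,400)),cv2.resize(q[100:250,150:375],(400,267))[:].copy() if 0 else cv2.copyMakeBorder(cv2.resize(q[110:260,150:375],(400,267)),0,133,0,0,cv2.BORDER_CONSTANT)]); cv2.imwrite('pics/c%s.png'%tag,a[:,:,::-1])
    for n,im,D in(('top',q,e),('scene',p,d)):
        W=cloud(n,D); hsv=cv2.cvtColor(im,cv2.COLOR_RGB2HSV)
        b=(W-O)@Rb
        m=(abs(b[...,0])<8)&(abs(b[...,1])<228)&(abs(b[...,2]-15)<45)&(hsv[...,1]<60)
        w=b[m]
        if len(w)>100:
            ok=np.ones(len(w),bool)
            for _ in range(5):
                k=np.polyfit(w[ok,1],w[ok,2],1); rs=w[:,2]-np.polyval(k,w[:,1]); ok=abs(rs)<4
            print(n,'bar tilt',k.round(4),ok.sum())
E
python3 - <<'E'
from h import *
both('6')
p,M=pickpose('w1',130); plan(p,M)
E
```

```text
top bar tilt [-0.042  14.9778] 1129
scene bar tilt [-0.0423 13.8852] 1224
 t 6.83 rows 8 need 7.68 each [-0.148, 0.113, -0.597, -0.123, 0.96, 0.095] op 0.501 F [ 0.7 -0.5 -0.8]
```

View pics/c6.png

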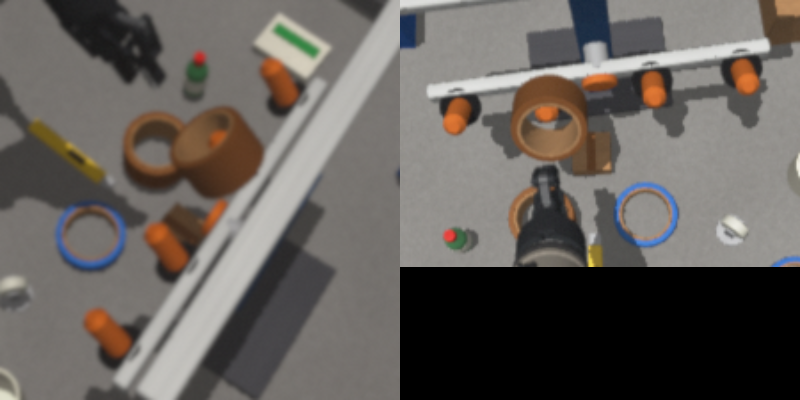

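Emit:
jog_arm(deltas=[[-0.15, 0.11, -0.6, -0.12, 0.96, 0.1, 0.5], [-0.15, 0.11, -0.6, -0.12, 0.96, 0.1, 0.5], [-0.15, 0.11, -0.6, -0.12, 0.96, 0.1, 0.5], [-0.15, 0.11, -0.6, -0.12, 0.96, 0.1, 0.5], [-0.15, 0.11, -0.6, -0.12, 0.96, 0.1, 0.5], [-0.15, 0.11, -0.6, -0.12, 0.96, 0.1, 0.5], [-0.15, 0.11, -0.6, -0.12, 0.96, 0.1, 0.5], [-0.15, 0.11, -0.6, -0.12, 0.96, 0.1, 0.5], [0, 0, 0, 0, 0, 0, 0.5], [0, 0, 0, 0, 0, 0, 0.5]])

```text
t: 7.67
tcp_pos: [434.4, 72.5, 123.0]
tcp_rot: [-2.02, -2.392, 0.005]
ft_force: [0.2, -0.6, 0.6]
opening: 0.502
```

Run:
```python
from h import *
p,M=pickpose('w1',16); plan(p,M,4)
```

```text
t 7.67 rows 4 need 2.68 each [0.004, 0.002, -0.669, -0.013, -0.028, -0.007] op 0.502 F [ 0.2 -0.6  0.6]
```

Emit:
jog_arm(deltas=[[0, 0, -0.67, 0, -0.03, 0, 0.5], [0, 0, -0.67, 0, -0.03, 0, 0.5], [0, 0, -0.67, 0, -0.03, 0, 0.5], [0, 0, -0.64, 0, -0.03, 0, 0.5], [0, 0, 0, 0, 0, 0, 0.5], [0, 0, 0, 0, 0, 0, 0], [0, 0, 0, 0, 0, 0, 0], [0, 0, 0, 0, 0, 0, 0], [0, 0, 0, 0, 0, 0, 0], [0, 0, 0.3, 0, 0, 0, 0], [0, 0, 0.8, 0, 0, 0, 0], [0, 0, 0.9, 0, 0, 0, 0]], newtons=40)

```text
t: 8.67
tcp_pos: [433.3, 72.2, 99.4]
tcp_rot: [-2.026, -2.398, -0.005]
ft_force: [1.6, 0.7, -1.7]
opening: 0.146
```

Run:
```python
from h import *
held('w7.png')
p,M=placepose(-70,-.042,125,16,12,42); print(p);plan(p,M)
```

```text
held centre in tool [ 0.4 42.1 -9.1] tilt deg [-0.   0.2] med res 0.41 26506
[516.02492129 -98.47902938 295.90838248]
 t 8.72 rows 8 need 7.45 each [0.245, -0.534, 0.592, 0.064, -0.931, -0.077] op 0.149 F [3.2 0.5 4.4]
```

View pics/w7.png

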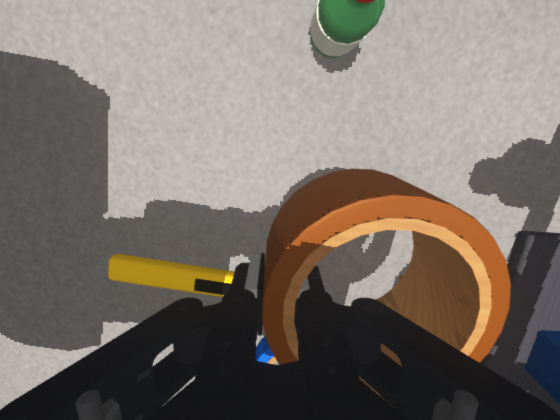

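Emit:
jog_arm(deltas=[[0, -0.5, 0.8, 0.06, -0.8, -0.07, 0], [0, -0.6, 0.75, 0.06, -0.93, -0.08, 0], [0, -0.6, 0.75, 0.06, -0.93, -0.08, 0], [0.2, -0.6, 0.7, 0.06, -0.93, -0.08, 0], [0.35, -0.6, 0.6, 0.06, -0.93, -0.08, 0], [0.4, -0.5, 0.5, 0.06, -0.93, -0.08, 0], [0.4, -0.5, 0.4, 0.06, -0.93, -0.08, 0], [0.4, -0.37, 0.24, 0.06, -0.93, -0.08, 0], [0.21, 0, 0, 0.03, -0.14, 0, 0], [0, 0, 0, 0, 0, 0, 0]])

```text
t: 9.55
tcp_pos: [512.7, -99.2, 288.5]
tcp_rot: [1.739, 1.94, 0.619]
ft_force: [-0.4, -0.5, -1.8]
opening: 0.15
```

Run:
```python
from h import *
held('w8.png')
p,M=placepose(-70,-.042,65,16,10,42);plan(p,M,4)
s=r.get_state(); Bt=Rb@R.from_euler('x',-.042).as_matrix()
print([pix('wrist',[O+Bt@(np.array([-25.,y,-.3])+a_*62)],s).round(0) for y in (70,-70,-190)])
```

```text
held centre in tool [ 0.4 42.  -9.1] tilt deg [0.1 0.6] med res 0.46 28156
 t 9.6 rows 4 need 1.36 each [0.247, 0.008, -0.235, -0.005, -0.036, 0.003] op 0.148 F [-0.2  0.5 -1. ]
[array([[401.,  -5.]]), array([[376., 238.]]), array([[362., 379.]])]
```

View pics/w8.png

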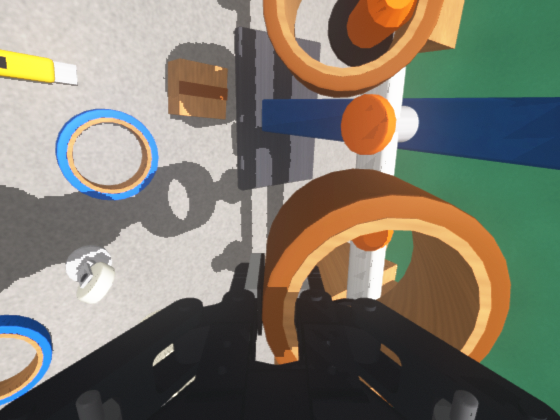

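Emit:
jog_arm(deltas=[[0.25, 0.01, -0.24, 0, -0.04, 0, 0], [0.25, 0.01, -0.24, 0, -0.04, 0, 0], [0.25, 0.01, -0.24, 0, -0.04, 0, 0], [0.25, 0.01, -0.24, 0, -0.04, 0, 0], [0, 0, 0, 0, 0, 0, 0]])

```text
t: 10.02
tcp_pos: [552.6, -94.8, 247.2]
tcp_rot: [1.73, 1.94, 0.63]
ft_force: [-0.4, 0.1, -1.6]
opening: 0.145
```

Run:
```python
from h import *
p,M=placepose(-70,-.042,34,18,10,42);plan(p,M,4)
snap('wrist','w9.png')
```

```text
t 10.02 rows 4 need 0.7 each [0.104, -0.009, -0.141, -0.01, -0.004, -0.007] op 0.145 F [-0.4  0.1 -1.6]
```

View pics/w9.png

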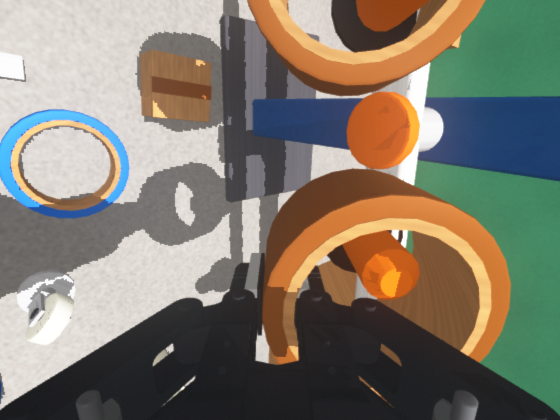

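Emit:
jog_arm(deltas=[[0.1, -0.01, -0.14, 0, 0, 0, 0], [0.1, -0.01, -0.14, 0, 0, 0, 0], [0.1, -0.01, -0.14, 0, 0, 0, 0], [0.1, -0.01, -0.14, 0, 0, 0, 0], [0, 0, 0, 0, 0, 0, 0], [0, 0, 0, 0, 0, 0, 0.2], [0, 0, 0, 0, 0, 0, 0.25], [0, 0, 0, 0, 0, 0, 0.3], [0, 0, 0, 0, 0, 0, 0.36], [0, 0, 0, 0, 0, 0, 0.36], [0, 0, 0, 0, 0, 0, 0.36]])

```text
t: 10.98
tcp_pos: [568.9, -98.7, 227.6]
tcp_rot: [1.728, 1.932, 0.63]
ft_force: [0.0, -0.3, -0.8]
opening: 0.362
```

Run:
```python
from h import *
both('10'); snap('wrist','w10.png')
a=np.hstack([cv2.imread('pics/c10.png'),cv2.resize(cv2.imread('pics/w10.png')[:,100:520],(400,400))])
cv2.imwrite('pics/d10.png',cv2.resize(a,(800,267)))
```

```text
top bar tilt [-0.0234 14.9832] 1074
scene bar tilt [-0.0235 13.9147] 1202
```

View pics/d10.png

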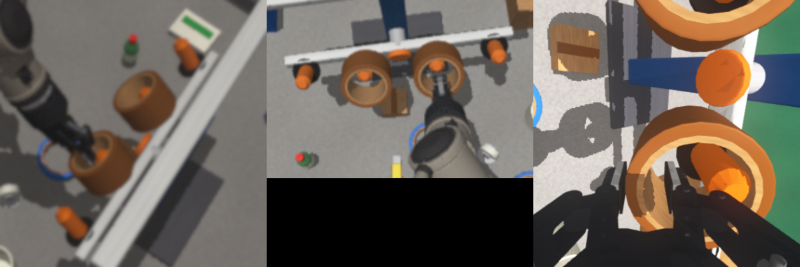

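Emit:
jog_arm(deltas=[[0, 0, 0, 0, 0, 0, 0.4], [-0.21, -0.02, 0.27, 0, 0, 0, 0.4], [-0.42, -0.04, 0.54, 0, 0, 0, 0.4], [-0.42, -0.04, 0.54, 0, 0, 0, 0.4], [-0.42, -0.04, 0.54, 0, 0, 0, 0.4], [-0.42, -0.04, 0.54, 0, 0, 0, 0.5], [0, 0, 0, 0, 0, 0, 0.5]])

```text
t: 11.72
tcp_pos: [492.9, -106.6, 329.5]
tcp_rot: [1.722, 1.928, 0.629]
ft_force: [1.8, 0.3, 0.5]
opening: 0.503
```

Run:
```python
from h import *
both('11'); 
p,M=pickpose('n2',130); plan(p,M)
```

```text
top bar tilt [-2.700e-03  1.485e+01] 1065
scene bar tilt [-2.60000e-03  1.38758e+01] 1194
 t 11.82 rows 9 need 8.88 each [-0.457, -0.466, -0.544, 0.31, 0.82, -0.987] op 0.5 F [ 0.4 -0.5 -0.9]
```

View pics/c11.png

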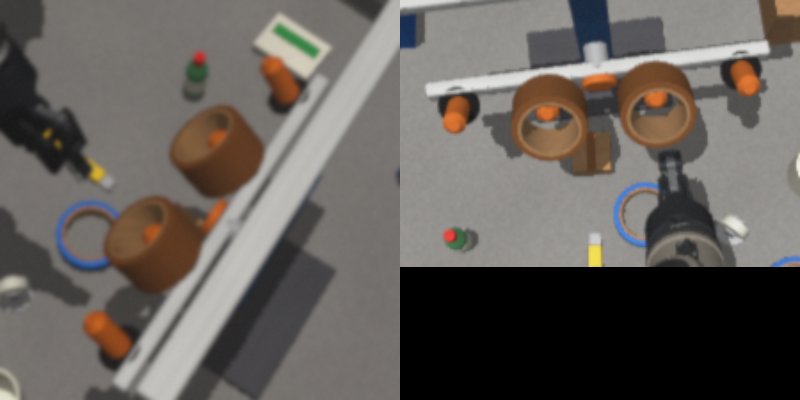

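Emit:
jog_arm(deltas=[[-0.46, -0.47, -0.54, 0.31, 0.82, -0.98, 0.5], [-0.46, -0.47, -0.54, 0.31, 0.82, -0.98, 0.5], [-0.46, -0.47, -0.54, 0.31, 0.82, -0.98, 0.5], [-0.46, -0.47, -0.54, 0.31, 0.82, -0.98, 0.5], [-0.46, -0.47, -0.54, 0.31, 0.82, -0.98, 0.5], [-0.46, -0.47, -0.54, 0.31, 0.82, -0.98, 0.5], [-0.46, -0.47, -0.54, 0.31, 0.82, -0.98, 0.5], [-0.46, -0.47, -0.54, 0.31, 0.82, -0.98, 0.5], [-0.46, -0.47, -0.54, 0.31, 0.82, -0.98, 0.5], [0, 0, 0, 0, 0, 0, 0.5], [0, 0, 0, 0, 0, 0, 0.5]])

```text
t: 12.73
tcp_pos: [327.3, -274.6, 127.8]
tcp_rot: [-2.834, -1.335, -0.004]
ft_force: [0.3, 0.2, -0.3]
opening: 0.5
```

Run:
```python
from h import *
p,M=pickpose('n2',25); plan(p,M,4)
```

```text
t 12.73 rows 4 need 2.57 each [0.008, 0.004, -0.642, -0.025, -0.005, -0.013] op 0.5 F [ 0.3  0.2 -0.3]
```

Emit:
jog_arm(deltas=[[0.01, 0, -0.64, -0.02, 0, -0.01, 0.5], [0.01, 0, -0.64, -0.02, 0, -0.01, 0.5], [0.01, 0, -0.64, -0.02, 0, -0.01, 0.5], [0.01, 0, -0.64, -0.02, 0, -0.01, 0.5], [0, 0, 0, 0, 0, 0, 0.4]])

```text
t: 13.15
tcp_pos: [328.2, -272.2, 24.9]
tcp_rot: [-2.84, -1.335, 0.002]
ft_force: [-1.5, 1.2, -0.4]
opening: 0.402
```

Run:
```python
from h import *
p,M=pickpose('n2',6); plan(p,M,2)
p,d,s=snap('wrist','w12.png')
W=cloud('wrist',d,s); hsv=cv2.cvtColor(p,cv2.COLOR_RGB2HSV)
q=W[(abs(W[...,2]-24)<4)&(hsv[...,1]>90)&(hsv[...,0]>100)]
from scipy.optimize import least_squares
f=least_squares(lambda x:np.hypot(q[:,0]-x[0],q[:,1]-x[1])-46,[362.5,-302.2],loss='soft_l1',f_scale=3); print(f.x,len(q),s['tcp_pos'])
```

```text
t 13.15 rows 2 need 0.48 each [0.006, -0.023, -0.237, -0.014, -0.013, -0.018] op 0.402 F [-1.5  1.2 -0.4]
[ 361.77586424 -301.90322127] 6338 [ 328.2267236  -272.18355336   24.92311876]
```

View pics/w12.png

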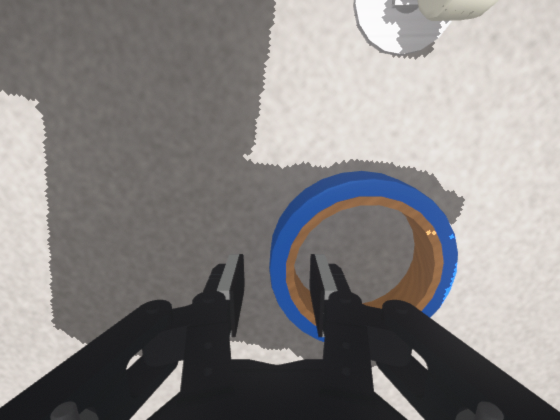

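Emit:
jog_arm(deltas=[[0, -0.02, -0.24, -0.01, -0.01, -0.01, 0.4], [0, -0.02, -0.26, -0.01, -0.01, -0.01, 0.4], [0, 0, 0, 0, 0, 0, 0], [0, 0, 0, 0, 0, 0, 0], [0, 0, 0, 0, 0, 0, 0], [0, 0, 0, 0, 0, 0, 0]], newtons=35)

```text
t: 13.7
tcp_pos: [329.9, -277.0, 9.0]
tcp_rot: [2.839, 1.329, 0.002]
ft_force: [0.7, 1.2, 6.1]
opening: 0.135
```

Emit:
jog_arm(deltas=[[0, 0, 0.3, 0, 0, 0, 0], [0, 0, 0.8, 0, 0, 0, 0], [0, 0, 0.9, 0, 0, 0, 0], [0, 0, 0.9, 0, 0, 0, 0], [0, 0, 0.9, 0, 0, 0, 0]])

```text
t: 14.12
tcp_pos: [329.0, -276.1, 162.0]
tcp_rot: [2.841, 1.329, 0.001]
ft_force: [1.3, -0.1, -0.6]
opening: 0.136
```

Run:
```python
from h import *
held('w13.png',12.)
p,M=placepose(-190,0,110,16,5,42); print(p);plan(p,M)
```

```text
held centre in tool [-0.7 41.5 -2.8] tilt deg [-0.1  0.3] med res 0.42 14142
[ 532.95180869 -219.68983361  286.712     ]
 t 14.17 rows 9 need 8.78 each [0.56, 0.165, 0.329, -0.244, -0.809, 0.976] op 0.133 F [ 3.  -2.5  6. ]
```

View pics/w13.png

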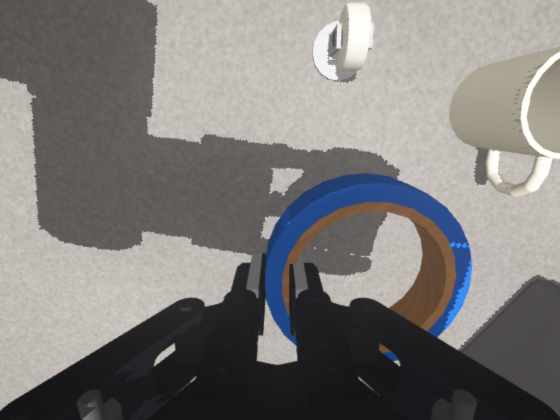

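Emit:
jog_arm(deltas=[[0.4, 0.1, 0.6, -0.24, -0.8, 0.97, 0], [0.56, 0.16, 0.5, -0.24, -0.81, 0.97, 0], [0.56, 0.17, 0.4, -0.24, -0.81, 0.97, 0], [0.56, 0.17, 0.3, -0.24, -0.81, 0.97, 0], [0.56, 0.17, 0.3, -0.24, -0.81, 0.97, 0], [0.56, 0.17, 0.3, -0.24, -0.81, 0.97, 0], [0.56, 0.17, 0.3, -0.24, -0.81, 0.97, 0], [0.56, 0.17, 0.2, -0.24, -0.81, 0.97, 0], [0.56, 0.17, 0.1, -0.24, -0.81, 0.97, 0], [0.16, 0.05, 0, 0, 0, 0, 0], [0, 0, 0, 0, 0, 0, 0]])

```text
t: 15.08
tcp_pos: [530.8, -216.3, 279.3]
tcp_rot: [1.776, 1.944, 0.661]
ft_force: [-0.2, -0.1, -2.0]
opening: 0.137
```

Run:
```python
from h import *
held('w14.png',12.)
p,M=placepose(-190,0,60,16,3,41.5);plan(p,M,4)
```

```text
held centre in tool [-0.6 41.4 -2.3] tilt deg [-0.7  1. ] med res 0.71 16665
 t 15.13 rows 4 need 1.11 each [0.202, -0.003, -0.188, -0.018, -0.046, 0.014] op 0.137 F [-1.   0.3 -0.3]
```

View pics/w14.png

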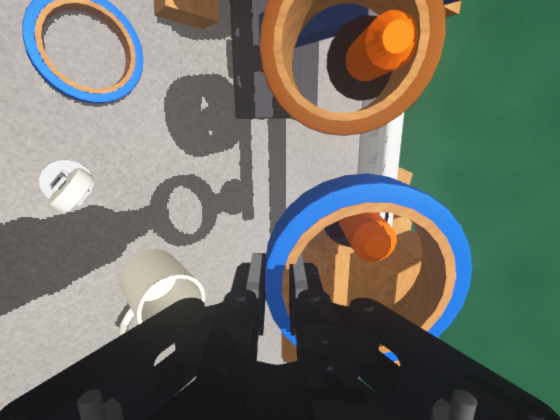

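Emit:
jog_arm(deltas=[[0.2, 0, -0.19, -0.02, -0.05, 0.01, 0], [0.2, 0, -0.19, -0.02, -0.05, 0.01, 0], [0.2, 0, -0.19, -0.02, -0.05, 0.01, 0], [0.2, 0, -0.19, -0.02, -0.05, 0.01, 0], [0, 0, 0, 0, 0, 0, 0]])

```text
t: 15.55
tcp_pos: [563.2, -216.0, 247.0]
tcp_rot: [1.755, 1.939, 0.67]
ft_force: [-0.5, 0.7, -0.4]
opening: 0.137
```

Run:
```python
from h import *
p,M=placepose(-190,0,17,18,3,41.5);plan(p,M,5)
snap('wrist','w15.png')
```

```text
t 15.55 rows 5 need 1.03 each [0.122, 0.008, -0.165, 0.0, 0.004, -0.002] op 0.137 F [-0.5  0.7 -0.4]
```

View pics/w15.png

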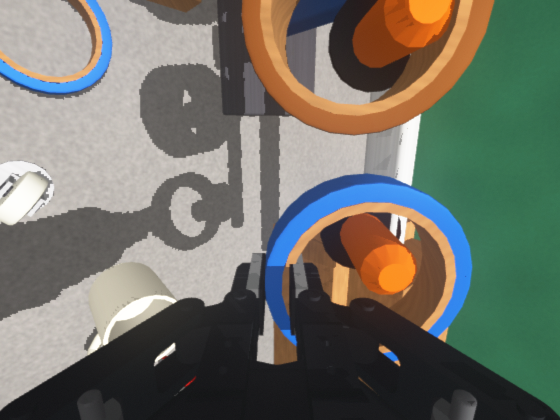

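Emit:
jog_arm(deltas=[[0.12, 0.01, -0.165, 0, 0, 0, 0], [0.12, 0.01, -0.165, 0, 0, 0, 0], [0.12, 0.01, -0.165, 0, 0, 0, 0], [0.12, 0.01, -0.165, 0, 0, 0, 0], [0.12, 0.01, -0.165, 0, 0, 0, 0], [0, 0, 0, 0, 0, 0, 0], [0, 0, 0, 0, 0, 0, 0.18], [0, 0, 0, 0, 0, 0, 0.24], [0, 0, 0, 0, 0, 0, 0.3], [0, 0, 0, 0, 0, 0, 0.36], [0, 0, 0, 0, 0, 0, 0.36], [0, 0, 0, 0, 0, 0, 0.36]])

```text
t: 16.6
tcp_pos: [586.9, -214.8, 216.8]
tcp_rot: [1.752, 1.937, 0.669]
ft_force: [-0.4, -1.1, -0.4]
opening: 0.36
```

Run:
```python
from h import *
both('16'); snap('wrist','w16.png')
a=np.hstack([cv2.imread('pics/c16.png'),cv2.resize(cv2.imread('pics/w16.png')[:,100:520],(400,400))])
cv2.imwrite('pics/d16.png',cv2.resize(a,(800,267)))
```

```text
top bar tilt [ 0.0381 15.1483] 974
scene bar tilt [ 0.0371 13.8906] 1205
```

View pics/d16.png

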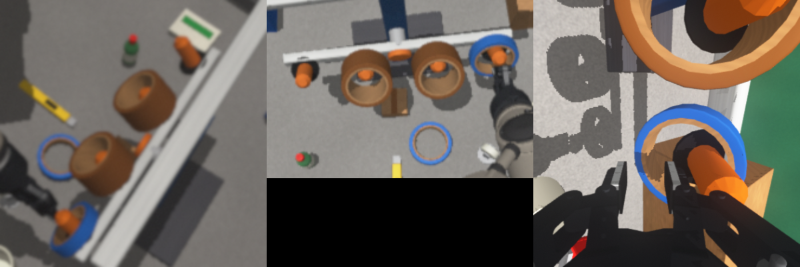

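Emit:
jog_arm(deltas=[[-0.21, -0.02, 0.27, 0, 0, 0, 0.36], [-0.42, -0.04, 0.54, 0, 0, 0, 0.36], [-0.42, -0.04, 0.54, 0, 0, 0, 0.36], [-0.42, -0.04, 0.54, 0, 0, 0, 0.36], [-0.42, -0.04, 0.54, 0, 0, 0, 0.4], [0, 0, 0, 0, 0, 0, 0.4]])

```text
t: 17.25
tcp_pos: [510.6, -223.0, 318.3]
tcp_rot: [1.746, 1.933, 0.666]
ft_force: [0.8, -0.2, 0.6]
opening: 0.399
```

Run:
```python
from h import *
both('17')
p,M=pickpose('n1',130); plan(p,M)
```

```text
top bar tilt [ 0.043  15.0524] 1005
scene bar tilt [ 0.0446 13.9655] 1184
 t 17.35 rows 8 need 7.68 each [-0.22, 0.475, -0.577, 0.035, 0.96, -0.356] op 0.396 F [ 0.9 -0.  -0.2]
```

View pics/c17.png

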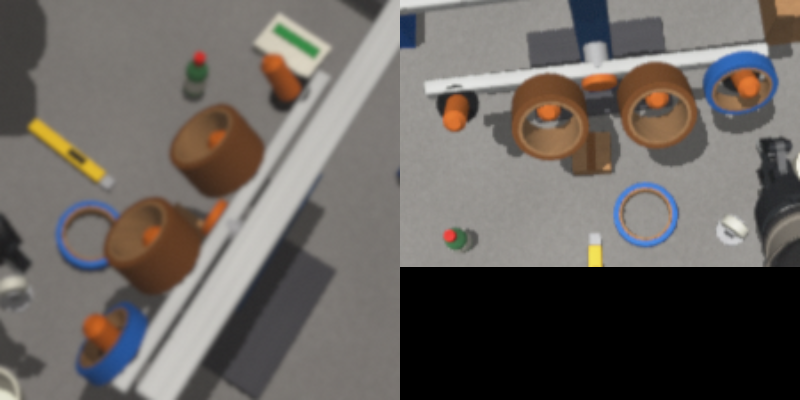

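Emit:
jog_arm(deltas=[[-0.4, 0.3, -0.4, 0.04, 0.96, -0.36, 0.4], [-0.4, 0.5, -0.5, 0.04, 0.96, -0.36, 0.4], [-0.3, 0.5, -0.6, 0.04, 0.96, -0.36, 0.4], [-0.2, 0.5, -0.6, 0.04, 0.96, -0.36, 0.4], [-0.16, 0.5, -0.62, 0.04, 0.96, -0.36, 0.4], [-0.1, 0.5, -0.62, 0.04, 0.96, -0.36, 0.4], [-0.1, 0.5, -0.62, 0.04, 0.96, -0.36, 0.4], [-0.1, 0.5, -0.62, 0.04, 0.96, -0.36, 0.4], [0, 0, 0, 0, 0, 0, 0.4], [0, 0, 0, 0, 0, 0, 0.4]])

```text
t: 18.18
tcp_pos: [440.4, -68.2, 128.0]
tcp_rot: [-2.384, -2.034, -0.001]
ft_force: [-0.5, -0.3, 0.1]
opening: 0.403
```

Run:
```python
from h import *
p,M=pickpose('n1',25); plan(p,M,4)
```

```text
t 18.18 rows 4 need 2.58 each [0.002, -0.014, -0.644, -0.018, -0.014, -0.001] op 0.403 F [-0.5 -0.3  0.1]
```

Emit:
jog_arm(deltas=[[0, -0.01, -0.64, -0.02, -0.01, 0, 0.4], [0, -0.01, -0.64, -0.02, -0.01, 0, 0.4], [0, -0.01, -0.64, -0.02, -0.01, 0, 0.4], [0, -0.01, -0.64, -0.02, -0.01, 0, 0.4], [0, 0, 0, 0, 0, 0, 0.4]])

```text
t: 18.6
tcp_pos: [438.7, -71.6, 25.3]
tcp_rot: [-2.394, -2.033, 0.002]
ft_force: [-0.3, 0.5, -0.1]
opening: 0.403
```

Run:
```python
from h import *
p,M=pickpose('n1',5); plan(p,M,2)
snap('wrist','w18.png')
```

```text
t 18.6 rows 2 need 0.51 each [0.026, 0.015, -0.254, 0.004, -0.009, 0.026] op 0.403 F [-0.3  0.5 -0.1]
```

View pics/w18.png

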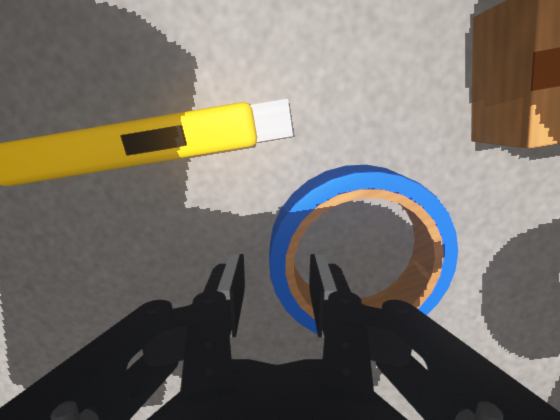

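Emit:
jog_arm(deltas=[[0.02, 0.01, -0.25, 0, -0.01, 0.02, 0.4], [0.02, 0.01, -0.25, 0, -0.01, 0.02, 0.4], [0, 0, 0, 0, 0, 0, 0], [0, 0, 0, 0, 0, 0, 0], [0, 0, 0, 0, 0, 0, 0], [0, 0, 0, 0, 0, 0, 0], [0, 0, 0.3, 0, 0, 0, 0], [0, 0, 0.8, 0, 0, 0, 0], [0, 0, 0.9, 0, 0, 0, 0], [0, 0, 0.9, 0, 0, 0, 0]], newtons=35)

```text
t: 19.48
tcp_pos: [441.9, -70.4, 125.6]
tcp_rot: [2.387, 2.036, 0.002]
ft_force: [0.4, -0.5, -1.2]
opening: 0.141
```

Run:
```python
from h import *
held('w19.png',12.)
p,M=placepose(190,0.044,110,16,3,41.5); print(p);plan(p,M)
```

```text
held centre in tool [ 0.9 41.9 -2.4] tilt deg [-0.   0.4] med res 0.45 14703
[494.98626954 156.07661846 296.90626943]
 t 19.53 rows 8 need 7.45 each [0.154, 0.711, 0.515, 0.038, -0.931, 0.336] op 0.138 F [ 3.7 -0.3  5.1]
```

View pics/w19.png

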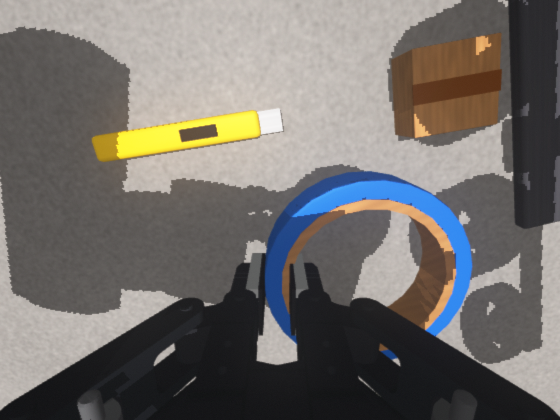

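Emit:
jog_arm(deltas=[[-0.4, 0.3, 0.6, 0.04, -0.8, 0.3, 0], [-0.3, 0.6, 0.6, 0.04, -0.93, 0.34, 0], [-0.2, 0.7, 0.6, 0.04, -0.93, 0.34, 0], [0, 0.75, 0.6, 0.04, -0.93, 0.34, 0], [0, 0.75, 0.6, 0.04, -0.93, 0.34, 0], [0.2, 0.75, 0.5, 0.04, -0.93, 0.34, 0], [0.4, 0.7, 0.4, 0.04, -0.93, 0.34, 0], [0.5, 0.6, 0.22, 0.04, -0.93, 0.34, 0], [0.6, 0.4, 0, 0, -0.14, 0, 0], [0.43, 0.14, 0, 0, 0, 0, 0], [0, 0, 0, 0, 0, 0, 0]])

```text
t: 20.45
tcp_pos: [493.4, 158.5, 289.6]
tcp_rot: [1.79, 1.95, 0.707]
ft_force: [-0.4, 0.6, -0.9]
opening: 0.136
```

Run:
```python
from h import *
held('w20.png',12.)
p,M=placepose(190,0.044,60,16,3,42);plan(p,M,4)
```

```text
held centre in tool [ 0.5 41.4 -2. ] tilt deg [-0.8  1. ] med res 0.69 16525
 t 20.5 rows 4 need 1.14 each [0.207, 0.019, -0.197, -0.001, -0.033, -0.007] op 0.143 F [ 0.3 -0.4 -1. ]
```

View pics/w20.png

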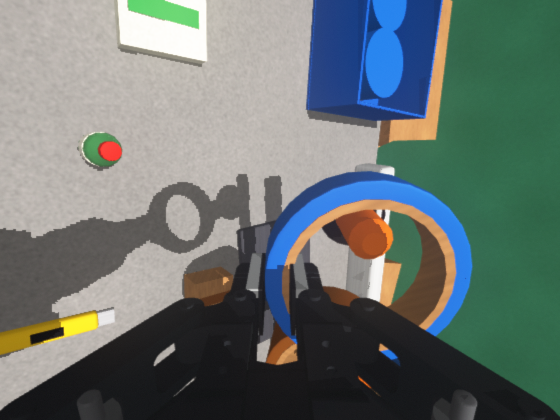

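Emit:
jog_arm(deltas=[[0.21, 0.02, -0.2, 0, -0.03, -0.01, 0], [0.21, 0.02, -0.2, 0, -0.03, -0.01, 0], [0.21, 0.02, -0.2, 0, -0.03, -0.01, 0], [0.21, 0.02, -0.2, 0, -0.03, -0.01, 0], [0, 0, 0, 0, 0, 0, 0]])

```text
t: 20.92
tcp_pos: [524.6, 159.4, 255.1]
tcp_rot: [1.792, 1.94, 0.708]
ft_force: [-0.7, 0.2, -0.8]
opening: 0.143
```

Run:
```python
from h import *
p,M=placepose(190,0.044,17,18,3,41.5);plan(p,M,5)
snap('wrist','w21.png'); both('21')
a=np.hstack([cv2.imread('pics/c21.png'),cv2.resize(cv2.imread('pics/w21.png')[:,100:520],(400,400))])
cv2.imwrite('pics/d21.png',cv2.resize(a,(800,267)))
```

```text
t 20.92 rows 5 need 1.04 each [0.127, 0.027, -0.163, 0.0, -0.009, 0.008] op 0.143 F [-0.7  0.2 -0.8]
top bar tilt [ 0.0421 15.0347] 993
scene bar tilt [ 0.0436 13.9037] 1199
```

View pics/d21.png

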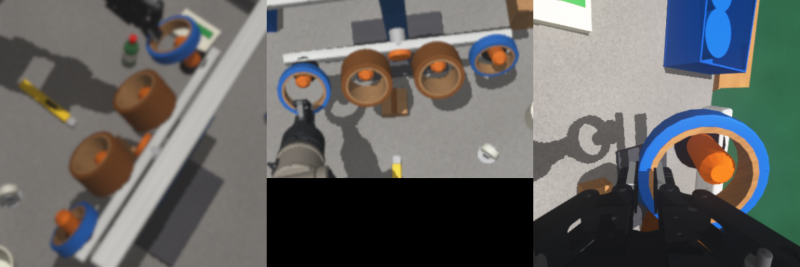

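Emit:
jog_arm(deltas=[[0.12, 0.03, -0.16, 0, 0, 0, 0], [0.12, 0.03, -0.16, 0, 0, 0, 0], [0.13, 0.03, -0.16, 0, 0, 0, 0], [0.13, 0.03, -0.16, 0, 0, 0, 0], [0.13, 0.03, -0.16, 0, 0, 0, 0], [0, 0, 0, 0, 0, 0, 0], [0, 0, 0, 0, 0, 0, 0.18], [0, 0, 0, 0, 0, 0, 0.24], [0, 0, 0, 0, 0, 0, 0.3], [0, 0, 0, 0, 0, 0, 0.36], [0, 0, 0, 0, 0, 0, 0.36], [0, 0, 0, 0, 0, 0, 0.36]])

```text
t: 22.07
tcp_pos: [550.6, 166.2, 225.2]
tcp_rot: [1.788, 1.938, 0.712]
ft_force: [0.1, -0.1, -0.8]
opening: 0.36
```

Run:
```python
from h import *
snap('wrist','w22.png'); both('22')
a=np.hstack([cv2.imread('pics/c22.png'),cv2.resize(cv2.imread('pics/w22.png')[:,100:520],(400,400))])
cv2.imwrite('pics/d22.png',cv2.resize(a,(800,267)))
```

```text
top bar tilt [1.00000e-03 1.51522e+01] 911
scene bar tilt [3.4000e-03 1.4055e+01] 1160
```

View pics/d22.png

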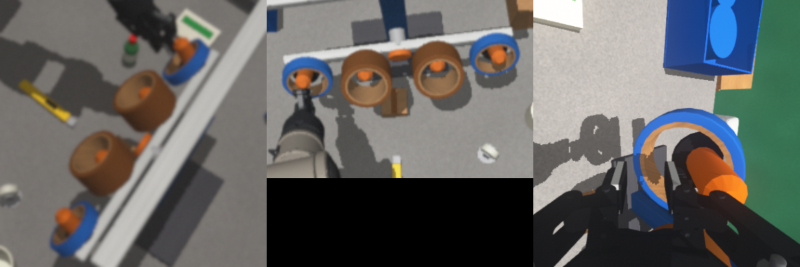

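Level already; retreat along the hub and step away for a clear view.

Emit:
jog_arm(deltas=[[-0.21, -0.02, 0.27, 0, 0, 0, 0.36], [-0.42, -0.04, 0.54, 0, 0, 0, 0.36], [-0.42, -0.04, 0.54, 0, 0, 0, 0.36], [-0.42, -0.04, 0.54, 0, 0, 0, 0.36], [-0.42, -0.04, 0.54, 0, 0, 0, 0.36], [-0.6, 0.1, 0.3, 0, 0, 0, 0.36], [-0.6, 0.1, 0, 0, 0, 0, 0.36], [0, 0, 0, 0, 0, 0, 0.36], [0, 0, 0, 0, 0, 0, 0.36], [0, 0, 0, 0, 0, 0, 0.36], [0, 0, 0, 0, 0, 0, 0.36]])

```text
t: 23.13
tcp_pos: [427.5, 166.9, 333.7]
tcp_rot: [1.789, 1.939, 0.711]
ft_force: [-0.9, 0.2, -0.2]
opening: 0.361
```

Run:
```python
from h import *
from scipy.optimize import least_squares
both('23'); print(r.get_state()['t'])
for n in ('top','scene'):
    p,d,s=snap(n); W=cloud(n,d); hsv=cv2.cvtColor(p,cv2.COLOR_RGB2HSV)
    b=(W-O)@Rb
    for y,half in ((190,12),(70,30),(-70,30),(-190,12)):
        L=b-np.array([-25.,y,-.3]); u=np.array([.788,0,.616])
        s_=L@a_; uu=L@u; yy=L[...,1]
        m=(np.hypot(uu,yy)<80)&(s_>-5)&(s_<85)&(hsv[...,1]>90)&(np.hypot(uu,yy)>18)&(abs(yy)<58)
        if half==12: m&=(hsv[...,0]>95)&(hsv[...,0]<130)
        q=np.stack([uu,yy,s_],-1)[m]
        def res(x):
            nn=np.array([x[3],x[4],1.]);nn/=np.linalg.norm(nn)
            w=q-x[:3]; sx=w@nn; rad=np.linalg.norm(w-np.outer(sx,nn),axis=1)
            return np.minimum.reduce([np.hypot(sx-half,np.maximum(np.abs(rad-44)-6,0)),np.hypot(rad-50,np.maximum(abs(sx)-half,0)),np.hypot(rad-38,np.maximum(abs(sx)-half,0))])
        F=min((least_squares(res,[-15+k,0,half,t,0],loss='soft_l1',f_scale=2) for t in(-.3,0,.3) for k in (-8,8)),key=lambda f:f.cost)
        print(n,y,'u,y,s',F.x[:3].round(1),'tilt',F.x[3:].round(2),'res',np.median(F.fun).round(2),'dist to mid',np.linalg.norm(F.x[:3]-[0,0,20]).round(1),len(q))
```

```text
top bar tilt [-2.30000e-03  1.50336e+01] 904
scene bar tilt [-5.00000e-04  1.38565e+01] 1164
23.2333
top 190 u,y,s [-15.   -0.3  -0.8] tilt [-0.42  0.  ] res 0.85 dist to mid 25.6 482
top 70 u,y,s [-18.9   0.6  26.8] tilt [-0.15  0.  ] res 0.97 dist to mid 20.0 1434
top -70 u,y,s [-19.3  -0.6  27.5] tilt [-0.14 -0.  ] res 0.97 dist to mid 20.7 1417
top -190 u,y,s [-14.5   0.1  -0.8] tilt [-0.44  0.  ] res 0.86 dist to mid 25.4 471
scene 190 u,y,s [-17.3  -0.5  -0.3] tilt [-0.42 -0.01] res 1.0 dist to mid 26.7 367
scene 70 u,y,s [-21.7   0.5  27.2] tilt [-0.14 -0.  ] res 0.91 dist to mid 22.9 1396
scene -70 u,y,s [-22.   -0.8  27.9] tilt [-0.13 -0.01] res 0.97 dist to mid 23.4 1569
scene -190 u,y,s [-16.9   0.3  -0.4] tilt [-0.42  0.  ] res 0.78 dist to mid 26.5 497
```

View pics/c23.png

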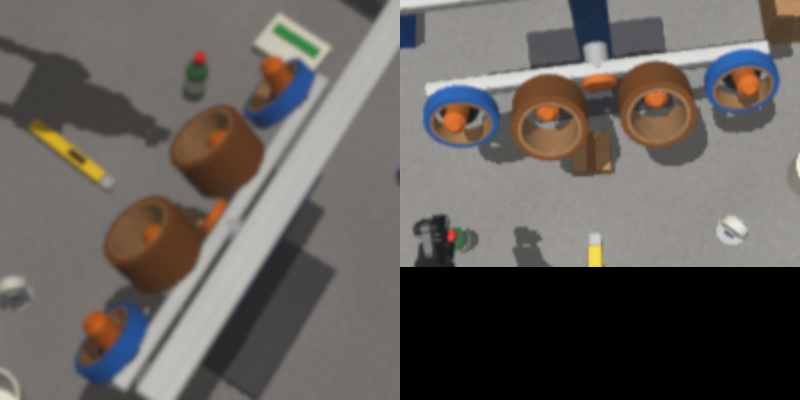

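View pics/t23.png

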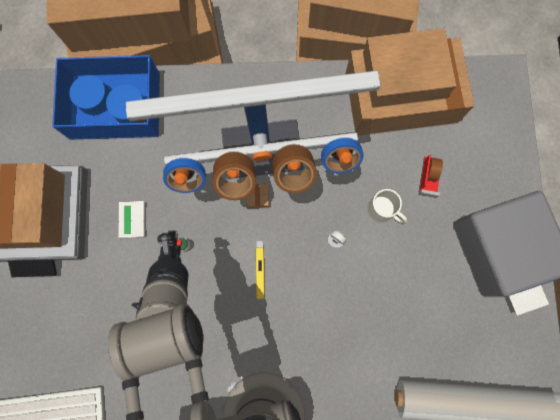

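```bash
python3 -c "
from cell import r
print(r.get_state()['t'],r.sign_off())"
```

```text
the job is handed in; nothing more can be done
23.3333 None
```

All four tape rolls hang on the hubs and the job is handed in at 23.3 s of the 72 s allowed. The wide rolls are on the two inner hubs and the narrow ones on the two outer hubs. I loaded them left inner, right inner, right outer, left outer, pinching each wall and letting go just above the seat.

- **Bar:** it measured level in the last pictures, -0.002 rad from the top camera and -0.0005 rad from the scene camera. The largest tilt I measured between placings was about 0.045 rad.
- **Rolls:** fitted from both cameras, each roll centre is 20 to 27 mm from its hub's 20 mm point, under the 36 mm limit. The two narrow rolls hang tilted about 23 degrees to their hubs, and the wide ones about 8 degrees.
- **Bench and robot:** the bystanders look to be where they stood in the last top view; I did not re-measure them. The gripper is clear of everything.

No check failed. The two cameras differed by 2 to 3 mm on the roll positions.

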